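# Lock the push-and-turn cap onto the tablet canister

## Task

Close the tablet canister: set its loose cap on the neck, feel lightly for the angle where its inner lugs drop into the entry slots, press it down against the sprung seal, turn it clockwise (seen from above) to the stop and let it spring up so that it stays locked. Do not force it, and leave the jars and the kitchen timer standing where they are.

Things in the scene. Friction and masses are not known exactly. Their poses are not given: they have to be found in the camera images.
- canister: Grey tablet canister, 86 mm wide, 122 mm tall, bolted down through a round steel foot (116 mm wide, 10 mm high); never moves. Origin: centre of its underside, z up along the neck axis. The neck (50 mm outside, 44 mm inside) rises from the shoulder, 95 mm up, to its rim, 122 mm up. Round it sits a bayonet collar; inside it a black sprung seal disc, 38 mm wide, pushes up at 0.7 N per mm.
- collar_top (a point): On the neck axis, level with the collar's flat top, 120 mm above the canister's origin; turned as the canister, not as the collar. The collar is 64 mm wide with two entry slots facing each other, each 36 degrees wide. The line through the slots is not measured: it lies within 0.33 rad either way of the canister's x axis; find it by feel or sight. The free seal stands 3 mm above this point.
- lock_level (a point): On the neck axis, 10 mm below the collar's top: the locked cap's origin is here. From each slot clockwise (from above): a lip 12 degrees wide, underside 8.5 mm below the collar's top; a lock notch 30 degrees wide, roof 5 mm below it; then a stop. Anticlockwise of each slot: a stop. Locked, the bar is 45 degrees (play 4) clockwise of the slots' line and the seal lifts with 4 to 5 N.
- cap: Loose grey ribbed cap, 82 mm wide, 51 mm tall, about 80 g, lying mouth down, with a bar grip across its top. Origin: centre of its underside; z up, x along the bar. Skirt 70 mm inside. Under each end of the bar an inner lug (22 degrees wide, 5 mm thick, flush with the lower edge, 27.5 mm from the axis); a half turn makes no difference. A plug under the roof meets the seal.
- cap_grip (a point): Grip point: middle of the cap's bar, 38 mm above the cap's origin; the bar is 52 mm long, 14 mm thick and spans 24 to 51 mm. Cap origin relative to the collar's top: 0 resting on the collar; about -5 mm loose in the slots, on the seal; below -13.5 mm the lugs clear the lip (seal force about 7 N); -17 mm hard stop, roof on rim (9 N); -10 mm locked.
- vanilla: Spice jar with yellow lid, 42 mm wide, 96 mm tall, standing near the canister or the cap; leave alone. Origin: centre of its underside.
- cinnamon: Spice jar with red lid, 45 mm wide, 106 mm tall, standing near the canister or the cap; leave alone. Origin: centre of its underside.
- kitchen_timer: Round red and white kitchen timer, 68 mm wide, 60 mm tall, standing near the canister or the cap; leave alone. Origin: centre of its underside.

How it is judged:
By the outcome, as a careful person would: the job done as asked, in the order asked, and still so for the second after the job is handed in, with the robot touching nothing.
It also fails if it takes over 72 s, if anything falls off the work surface, if the arm or the gripper's body presses on something with over 40 N, if the wrist force passes 120 N, or if a joint passes its speed limit or range.

## Robot

A 6-joint arm with a two-finger parallel gripper is mounted at the origin on a cart in front of the work surface, level with it; the furniture and walls round the work are solid. World frame = base frame: x ahead of the robot, y to its left, z up, the work surface at z = 0. Lengths are in m, angles in rad, forces in N, time in s.
With the tool pointing down it reaches from about 0.425 to 0.95 m from the base axis. Payload 3.5 kg.
Tool frame: the origin (TCP) lies midway between the tips of the shut fingers; the grasp point (between the pads) lies 19 mm behind it; z points along the fingers, y is the line along which they close (so a half turn about z gives the same grasp; the last joint's range is limited). The gripper opens to 85 mm and grips with 20 to 120 N. Pads are 22 mm wide; open, the fingers measure 114 mm over their backs; the gripper's body (76 mm by 85 mm) begins 54 mm behind the grasp point. The pads swing forward as they close: fully open they stand 13 mm farther back than shut.
Start: joints at [-1.398, 0.286, 1.577, -0, 1.279, -0.15], TCP at [0.214, -0.64, 0.231] pointing down, gripper open.
Joint ranges: [-2.77, 2.77], [-0.9, 2.22], [0.21, 2.48], [-1.53, 4.67], [0.24, 2.81], [-2.84, 2.84]. Speed limits (rad/s): [2.79, 2.79, 3.14, 3.14, 3.14, 3.14].

## Interface

Orientations are given as a unit quaternion [x, y, z, w].
In Python, from plant import * gives the robot as it stands.
- The arm moves only by the tool move_arm, never from a script. Its argument "moves" is a list of rows, each a list of 3 entries, a list of its own where there are three numbers: the opening, from 0 (shut) to 1 (fully open), then the shift along the tool's x, y, z in m, then the turn, a rotation vector about the tool's x, y, z in rad. A call has exactly 10 rows; each row shifts and turns the commanded pose from where the row before left it, along the tool's axes as they then stand; what a row does not reach is not made up. A row lasts 1/12 s, in which the tool goes at most 41.7 mm and 7.16 degrees, less where a joint would pass 70% of its speed; a pose out of reach is approached as far as the arm can. A call is refused whole if a number of a shift passes 0.0417 or a number of a turn 0.125, either way. A call with a gripper value outside its range is refused whole. The fingers move at their own pace and stop on an object; "grip_force" is the grip in N (left out, the last holds). Time passes only in rows, so rows that do not move let the fingers close, or fill a call up. It gives the time, the measured TCP pose, the force, the opening and the grip force at its end, in the units of the state.
- get_state(): the state, without advancing time (a new reading comes with each control period).
- read_camera(name): name is "scene" or "top" or "wrist"; returns the picture (384x512x3 uint8, red, green, blue); there is no depth.
- camera_params(name): a dict with "fx", "fy", "cx", "cy" (pixels), "rvec" (rotation vector, rad) and "tvec" (3), from world to camera coordinates, as OpenCV has them; the wrist camera has in their place "tool_from_camera" (4x4, takes a point from camera to tool coordinates, whose origin is the TCP and whose axes are the flange's). Camera axes: x right, y down, z forward; pixel columns grow to the right and rows downward; lengths in m; the calibration is good to about 2 mm. A picture is of the moment at which its call begins: read the wrist's pose just before it. camera_params takes no time and is no camera call.
- sign_off(): hands the job in; it is judged then, once.
The state is a dict: "time": time; "qpos": joint angles; "dq": joint speeds; "joint_efforts": joint torques, N m; "eef_pos": TCP position; "tcp_rot": TCP orientation; "contact_force": force on the tool from outside, world axes, zero at the start; "wrist_torque": the same for the moment, N m; "opening": opening from 0.0 (shut) to 1.0 (fully open); "finger_force": force on a finger pad.
Only numpy, scipy, OpenCV 4.12 (cv2) and the standard library are available. Lean on these libraries where they do the work, as an engineer would, in place of code of your own. Each camera call takes 0.05 s, during which the arm holds its last target. There are 200 camera calls.

## Working session

There is one attempt and no reset: what is moved stays moved. The work goes in short steps, Python scripts to look and compute and a tool call to move; the robot and the scene stay as the last step left them, time stands still between calls to the robot, and variables do not carry over. Pictures are saved under pics/ and viewed, at most 10 in all, crops included, and the job is handed in when it is done.

Besides the shell and the picture viewer there is one more tool, called after ">>>" as a command line: name --argument value ..., lists and objects as JSON in quotes. move_arm: Moves the arm, as the interface text tells. Its arguments: {"type":"object","properties":{"moves":{"type":"array"},"grip_force":{"type":"number"}},"required":["moves"]}

```bash
mkdir -p pics; ls
python3 - <<'E'
from plant import *
import cv2
s=get_state();print(s)
for n in("scene","top"):
    cv2.imwrite(f"pics/{n}0.png",read_camera(n)[:,:,::-1]);print(n,camera_params(n))
print(camera_params("wrist"))
E
```

```text
pics
{'time': 0.0, 'qpos': array([-1.39802501e+00,  2.87171596e-01,  1.57814013e+00, -2.08294826e-05,
        1.27855438e+00, -1.50010622e-01]), 'dq': array([ 3.31085258e-04,  1.31093500e-04,  1.19635259e-03, -4.10721561e-05,
        1.74780528e-03,  4.16486180e-05]), 'joint_efforts': array([-1.56739516e-04, -4.05975902e+01, -2.92627627e+01, -1.37523662e-04,
        5.85548580e-03,  9.24501734e-06]), 'eef_pos': array([ 0.21402094, -0.63950694,  0.22996316]), 'tcp_rot': array([ 9.87003600e-01,  1.60694122e-01, -2.29051451e-05, -1.13653825e-03]), 'contact_force': array([-0.41916417,  0.10977861,  0.28716245]), 'wrist_torque': array([ 0.04054368,  0.02522908, -0.02757795]), 'finger_force': 0.0, 'opening': 1.00107854443655}
scene {'fx': 359.16095925586137, 'fy': 359.16095925586137, 'cx': 261.27025087497617, 'cy': 190.91385451665306, 'rvec': array([ 1.02349052, -2.38799549,  1.05642056]), 'tvec': array([0.4297633 , 0.31390614, 0.94918046])}
top {'fx': 471.3248180430228, 'fy': 471.3248180430228, 'cx': 258.7484471744001, 'cy': 192.80527147927037, 'rvec': array([ 2.18993744, -2.14144801,  0.12333097]), 'tvec': array([0.08197741, 0.5941532 , 1.41873707])}
{'fx': 295.86234455882374, 'fy': 295.86234455882374, 'cx': 258.3887697558534, 'cy': 196.1140807121713, 'tool_from_camera': array([[-7.79824105e-04, -9.45621931e-01, -3.25266900e-01,
         8.40829837e-02],
       [ 9.99998908e-01, -3.29082726e-04, -1.44077190e-03,
        -2.32988940e-04],
       [ 1.25538579e-03, -3.25267668e-01,  9.45621155e-01,
        -1.41127247e-01],
       [ 0.00000000e+00,  0.00000000e+00,  0.00000000e+00,
         1.00000000e+00]])}
```

View pics/top0.png

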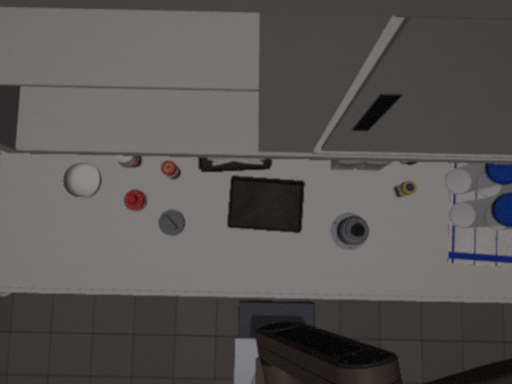

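View pics/scene0.png

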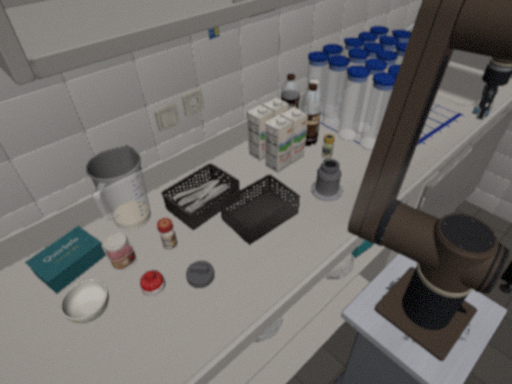

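The top view shows the cap at about (171,222), the canister at (350,231), the timer at (134,200), the red-lidded jar at (170,168) and the yellow-lidded one at (407,188).

```bash
cat > h.py <<'E'
from plant import *
import cv2, numpy as np
from scipy.spatial.transform import Rotation as R
def cam(n,s=None):
    p=camera_params(n)
    if n=="wrist":
        T=p["tool_from_camera"];s=s or get_state()
        Rt=R.from_quat(s["tcp_rot"]).as_matrix()
        M=Rt@T[:3,:3];o=s["eef_pos"]+Rt@T[:3,3]
    else:
        M=R.from_rotvec(p["rvec"]).as_matrix().T;o=-M@p["tvec"]
    return p,M,o
def cast(n,uv,z,s=None):
    p,M,o=cam(n,s);uv=np.atleast_2d(uv)
    d=np.c_[(uv[:,0]-p["cx"])/p["fx"],(uv[:,1]-p["cy"])/p["fy"],np.ones(len(uv))]@M.T
    return o+d*((z-o[2])/d[:,2])[:,None]
def proj(n,P,s=None):
    p,M,o=cam(n,s);c=(np.atleast_2d(P)-o)@M
    return np.c_[c[:,0]/c[:,2]*p["fx"]+p["cx"],c[:,1]/c[:,2]*p["fy"]+p["cy"]]
E
python3 - <<'E'
from h import *
np.set_printoptions(precision=4,suppress=True)
print("cap",cast("top",[171,222],.04))
print("foot",cast("top",[349,230.5],.01),"neck top",cast("top",[357,230],.122))
print("vanilla",cast("top",[408,187],.096),"cinn",cast("top",[169,167],.106),"timer",cast("top",[134,200],.05))
im=cv2.imread("pics/top0.png")
for n,(x,y) in dict(cap=(171,222),can=(352,231)).items():
    cv2.imwrite(f"pics/{n}c.png",cv2.resize(im[y-30:y+30,x-30:x+30],(400,400),interpolation=cv2.INTER_CUBIC))
a=[cv2.imread(f"pics/{n}c.png") for n in("cap","can")]
cv2.imwrite("pics/cc.png",np.clip(np.hstack(a)*1.5,0,255).astype(np.uint8))
E
```

```text
cap [[0.496 0.36  0.04 ]]
foot [[ 0.4834 -0.1874  0.01  ]] neck top [[ 0.4814 -0.1885  0.122 ]]
vanilla [[ 0.6123 -0.3448  0.096 ]] cinn [[0.6543 0.3608 0.106 ]] timer [[0.5597 0.4732 0.05  ]]
```

View pics/cc.png

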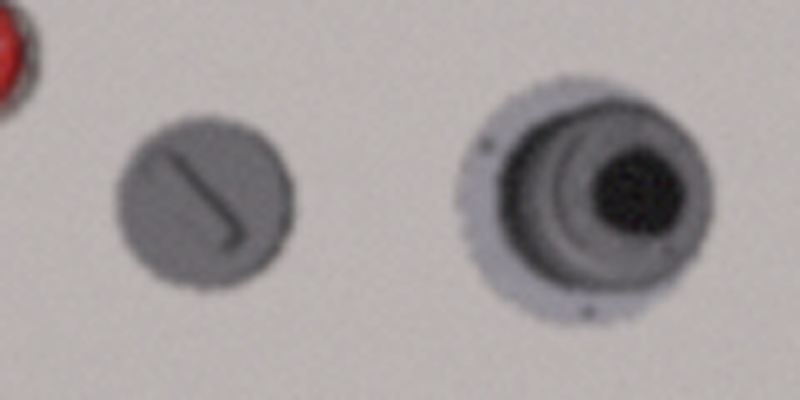

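The cap's bar runs from upper left to lower right, at a yaw of about 0.7 rad. I'll go over the canister first for a closer look.

>>> move_arm --moves '[[1,[0.028,-0.0244,0],[0,0,0]],[1,[0.028,-0.0244,0],[0,0,0]],[1,[0.028,-0.0244,0],[0,0,0]],[1,[0.028,-0.0244,0],[0,0,0]],[1,[0.028,-0.0244,0],[0,0,0]],[1,[0.028,-0.0244,0],[0,0,0]],[1,[0.028,-0.0244,0],[0,0,0]],[1,[0.028,-0.0244,0],[0,0,0]],[1,[0.028,-0.0244,0],[0,0,0]],[1,[0.028,-0.0244,0],[0,0,0]]]'

```text
time: 0.93
eef_pos: [0.4026, -0.3179, 0.2309]
tcp_rot: [0.987, 0.161, -0.0, -0.0]
contact_force: [0.9, 0.1, 1.1]
opening: 1.003
finger_force: 0.0
```

>>> move_arm --moves '[[1,[0.028,-0.0244,0],[0,0,0]],[1,[0.028,-0.0244,0],[0,0,0]],[1,[0.028,-0.0244,0],[0,0,0]],[1,[0.028,-0.0244,0],[0,0,0]],[1,[0,0,0.0],[0,0,0]],[1,[0,0,0],[0,0,0]],[1,[0,0,0],[0,0,0]],[1,[0,0,0],[0,0,0]],[1,[0,0,0],[0,0,0]],[1,[0,0,0],[0,0,0]]]'

```text
time: 1.77
eef_pos: [0.477, -0.1929, 0.2313]
tcp_rot: [0.987, 0.16, -0.0, -0.0]
contact_force: [-0.3, 0.2, 0.3]
opening: 1.003
finger_force: 0.0
```

Run:
```python
from h import *
s=get_state();print(s["eef_pos"],R.from_quat(s["tcp_rot"]).as_matrix()[:,0],s["qpos"])
cv2.imwrite("pics/w1.png",cv2.resize(read_camera("wrist")[:,:,::-1],(768,576),interpolation=cv2.INTER_CUBIC))
```

```text
[ 0.47703504 -0.19290442  0.23125408] [ 9.49018448e-01  3.15220483e-01 -1.81647214e-04] [-5.81593672e-01 -7.13959923e-02  1.96587060e+00 -1.11961866e-04
  1.24727671e+00  6.68549283e-01]
```

View pics/w1.png

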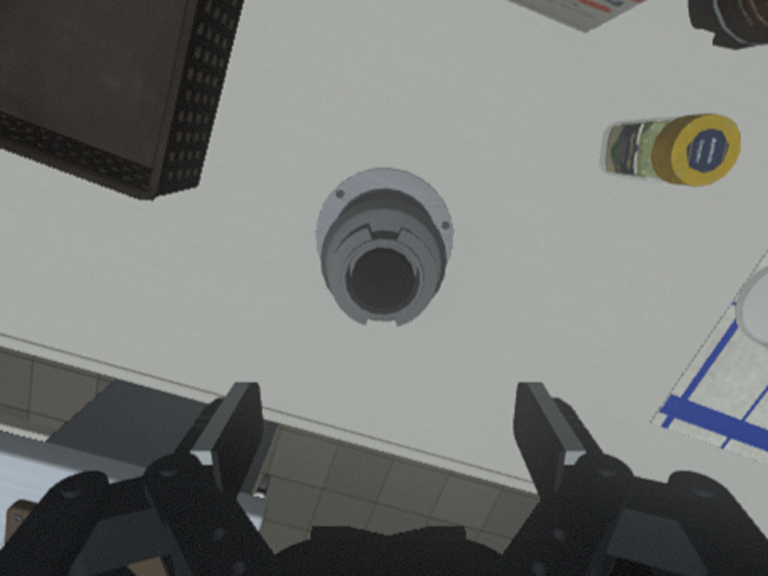

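The wrist view shows the collar's entry slots at about (385,235) and (383,322), almost along the tool's x axis. I'll enlarge that area.

Run:
```python
from h import *
im=read_camera("wrist")[:,:,::-1];cv2.imwrite("pics/w2raw.png",im)
c=im[105:225,200:312]
c=np.clip(c*1.6,0,255).astype(np.uint8)
cv2.imwrite("pics/w2.png",cv2.resize(c,None,fx=5,fy=5,interpolation=cv2.INTER_CUBIC))
g=cv2.cvtColor(im,cv2.COLOR_BGR2GRAY)
print(g[186,215:300])
m=np.zeros_like(g);m[150:215,215:295]=(g[150:215,215:295]<45)
cs,_=cv2.findContours(m,cv2.RETR_EXTERNAL,cv2.CHAIN_APPROX_NONE)
k=max(cs,key=cv2.contourArea)[:,0].astype(float)
P=cast("wrist",k,.122)[:,:2];(x,y),r=cv2.minEnclosingCircle(P.astype(np.float32));print(x,y,r,P.mean(0))
```

```text
[159 110  85  87 101 105 107 107 104 105 107 106  98 107 102  84  61  54
  56  52  53  53  50  54  50  54  51  52  50  53  52  51  52  49  53  52
  51  50  52  51  53  50  52  52  52  51  51  53  50  49  52  52  51  55
  53  53  52  53  51  50  52  53  59  63  72 106 100  95  99 100 100  97
  99  99 101 100  96  81  69  79 121 162 165 165 165]
0.5004847645759583 -0.18620747327804565 0.0007192101329565048 [ 0.50057946 -0.18602375]
```

View pics/w2.png

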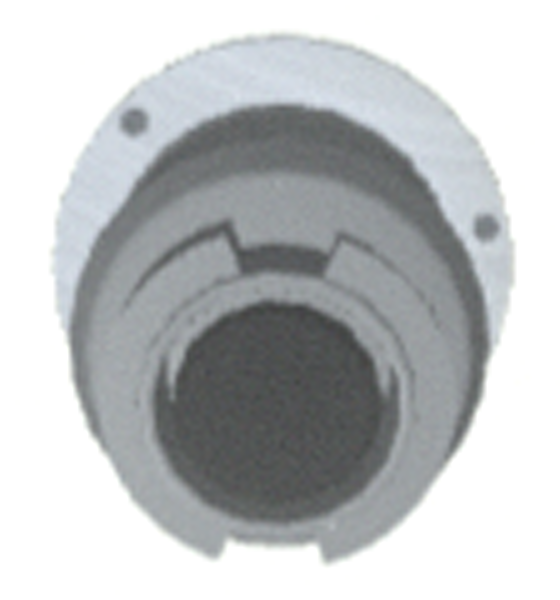

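The enlarged view gives the outer corners of the slots: far (231,222) and (340,235), near (220,558) and (327,562), in crop pixels. I'll compute the centre and the slot angle from them.

Run:
```python
from h import *
np.set_printoptions(precision=4,suppress=True)
c=np.array([[231,222],[340,235],[220,558],[327,562.]])
uv=c/5-.4+[200,105]
P=cast("wrist",uv,.12);print(P)
C=P.mean(0);d=P[:2].mean(0)-P[2:].mean(0);print("centre",C,"slot yaw",np.arctan2(d[1],d[0]),np.linalg.norm(P-C,axis=1))
for i,j in((0,3),(1,2)): e=P[i]-P[j];print(np.arctan2(e[1],e[0]),np.linalg.norm(e))
im=cv2.imread("pics/w2raw.png");g=cv2.GaussianBlur(cv2.cvtColor(im,cv2.COLOR_BGR2GRAY),(0,0),.7)
m=np.zeros_like(g);m[166:209,228:284]=(g[166:209,228:284]<72)
k=max(cv2.findContours(m,0,1)[0],key=cv2.contourArea)[:,0].astype(float)
Q=cast("wrist",k,.123)[:,:2].astype(np.float32);print("seal ellipse",cv2.fitEllipse(Q))
e=cast("wrist",np.array([[135,122],[487,228]])/5-.4+[200,105],.01);print("bolts",e,np.arctan2(*(e[:,:2]-C[:2]).T[::-1]))
```

```text
[[ 0.5114 -0.1693  0.12  ]
 [ 0.5152 -0.1877  0.12  ]
 [ 0.4514 -0.1862  0.12  ]
 [ 0.4569 -0.2052  0.12  ]]
centre [ 0.4837 -0.1871  0.12  ] slot yaw 0.28230079954454007 [0.0329 0.0315 0.0323 0.0324]
0.5820069964289696 0.06526515130969877
-0.024620659826611664 0.06377766194753086
seal ellipse ((0.48182594776153564, -0.18709051609039307), (0.03900904580950737, 0.04055199772119522), 24.619977951049805)
bolts [[ 0.5073 -0.1416  0.01  ]
 [ 0.5101 -0.231   0.01  ]] [ 1.0924 -1.0309]
```

>>> move_arm --moves '[[1,[0.012,-0.0324,0],[0,0,0]],[1,[0.012,-0.0324,0],[0,0,0]],[1,[0.012,-0.0324,0],[0,0,0]],[1,[0.012,-0.0324,0],[0,0,0]],[1,[0.012,-0.0324,0],[0,0,0]],[1,[0.012,-0.0324,0],[0,0,0]],[1,[0.012,-0.0324,0],[0,0,0]],[1,[0.012,-0.0324,0],[0,0,0]],[1,[0.012,-0.0324,0],[0,0,0]],[1,[0.012,-0.0324,0],[0,0,0]]]'

```text
time: 2.7
eef_pos: [0.4885, 0.1548, 0.2315]
tcp_rot: [0.987, 0.16, 0.0, 0.0]
contact_force: [0.4, -0.2, -0.2]
opening: 1.002
finger_force: 0.0
```

>>> move_arm --moves '[[1,[0.012,-0.0324,0],[0,0,0]],[1,[0.012,-0.0324,0],[0,0,0]],[1,[0.012,-0.0324,0],[0,0,0]],[1,[0.012,-0.0324,0],[0,0,0]],[1,[0.012,-0.0324,0],[0,0,0]],[1,[0.012,-0.0324,0],[0,0,0]],[1,[0,0,0],[0,0,-0.1]],[1,[0,0,0],[0,0,-0.1]],[1,[0,0,0],[0,0,-0.1]],[1,[0,0,0],[0,0,-0.1]]]'

```text
time: 3.53
eef_pos: [0.4954, 0.3607, 0.231]
tcp_rot: [0.935, 0.356, -0.0, 0.0]
contact_force: [0.3, 0.9, 0.2]
opening: 0.999
finger_force: 0.0
```

>>> move_arm --moves '[[1,[0,0,0.01],[0,0,0]],[1,[0,0,0.01],[0,0,0]],[1,[0,0,0.01],[0,0,0]],[1,[0,0,0],[0,0,0]],[1,[0,0,0],[0,0,0]],[1,[0,0,0],[0,0,0]],[1,[0,0,0],[0,0,0]],[1,[0,0,0],[0,0,0]],[1,[0,0,0],[0,0,0]],[1,[0,0,0],[0,0,0]]]'

```text
time: 4.37
eef_pos: [0.4953, 0.3608, 0.2018]
tcp_rot: [0.935, 0.354, 0.0, -0.0]
contact_force: [0.3, -0.5, -0.4]
opening: 1.002
finger_force: 0.0
```

Run:
```python
from h import *
s=get_state();print(s["eef_pos"],R.from_quat(s["tcp_rot"]).as_matrix()[:,0],s["qpos"])
im=read_camera("wrist")[:,:,::-1];cv2.imwrite("pics/w3raw.png",im)
cv2.imwrite("pics/w3.png",cv2.resize(np.clip(im*1.4,0,255).astype(np.uint8)[60:300,100:420],(800,600),interpolation=cv2.INTER_CUBIC))
```

```text
[0.49534095 0.36081881 0.20177406] [0.75001987 0.66141487 0.00075441] [ 4.64151135e-01  1.76058434e-01  1.76311815e+00 -6.04958365e-06
  1.20163423e+00  1.31224583e+00]
```

View pics/w3.png

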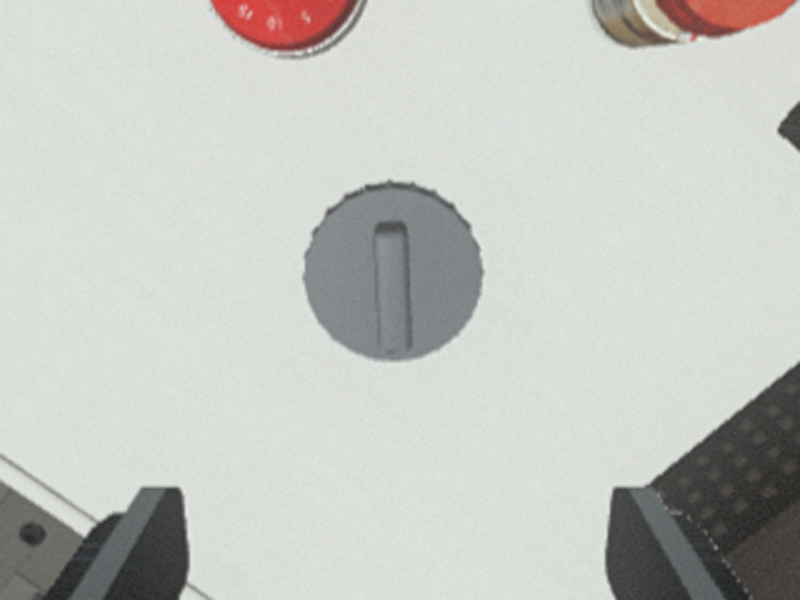

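The bar runs from (391,235) to (395,350) in the crop, almost along the tool's x axis. The cap disc is centred near (393,272).

Run:
```python
from h import *
np.set_printoptions(precision=4,suppress=True)
s=get_state()
uv=lambda c:(np.array(c,float)+.5)/2.5-.5+[100,60]
B=cast("wrist",uv([[377,238],[408,238],[379,346],[410,346]]),.051,s)
d=B[:2].mean(0)-B[2:].mean(0);print(B,"bar c",B.mean(0),"yaw",np.arctan2(d[1],d[0]),np.linalg.norm(d))
im=cv2.imread("pics/w3raw.png").astype(int);g=im.sum(2)
m=np.zeros(g.shape,np.uint8);m[125:215,210:305]=g[125:215,210:305]<330
k=max(cv2.findContours(m,0,1)[0],key=cv2.contourArea)[:,0].astype(float)
k=k[k[:,1]>165] # near half: roof edge silhouette
Q=cast("wrist",k,.012,s)
for z in(.012,.022):
    Q=cast("wrist",k,z,s)[:,:2];A=np.c_[2*Q,np.ones(len(Q))];x=np.linalg.lstsq(A,(Q**2).sum(1),rcond=None)[0];print(z,x[:2],np.sqrt(x[2]+x[:2]@x[:2]))
T=R.from_quat(s["tcp_rot"]).as_matrix()
print("tool shift",(B.mean(0)-s["eef_pos"])@T, "tool yaw",np.arctan2(T[1,0],T[0,0]))
```

```text
[[0.5103 0.3852 0.051 ]
 [0.5185 0.376  0.051 ]
 [0.4764 0.3548 0.051 ]
 [0.485  0.345  0.051 ]] bar c [0.4976 0.3652 0.051 ] yaw 0.7385504557065234 0.04556370474745746
0.012 [0.4954 0.364 ] 0.040106245056990286
0.022 [0.4973 0.3656] 0.03889412949141695
tool shift [ 0.0045 -0.0019  0.1507] tool yaw 0.722825621675484
```

>>> move_arm --moves '[[1,[0.004,-0.002,0.02],[0,0,-0.013]],[1,[0,0,0.03],[0,0,0]],[1,[0,0,0.03],[0,0,0]],[1,[0,0,0.03],[0,0,0]],[1,[0,0,0.03],[0,0,0]],[1,[0,0,0.02],[0,0,0]],[1,[0,0,0.008],[0,0,0]],[1,[0,0,0.003],[0,0,0]],[1,[0,0,0],[0,0,0]],[1,[0,0,0],[0,0,0]]]'

```text
time: 5.25
eef_pos: [0.4981, 0.3655, 0.0321]
tcp_rot: [0.933, 0.36, 0.002, -0.0]
contact_force: [-0.4, 0.7, 0.1]
opening: 1.003
finger_force: 0.0
```

>>> move_arm --moves '[[0.5,[0,0,0],[0,0,0]],[0.3,[0,0,0],[0,0,0]],[0.2,[0,0,0],[0,0,0]],[0.1,[0,0,0],[0,0,0]],[0,[0,0,0],[0,0,0]],[0,[0,0,0],[0,0,0]],[0,[0,0,0],[0,0,0]],[0,[0,0,0],[0,0,0]],[0,[0,0,0],[0,0,0]],[0,[0,0,0],[0,0,0]]]' --grip_force 50

```text
time: 6.08
eef_pos: [0.4972, 0.3651, 0.0307]
tcp_rot: [0.933, 0.36, 0.0, -0.0]
contact_force: [-0.9, 0.2, 2.6]
opening: 0.154
finger_force: 50.3
```

Run:
```python
from h import *
s=get_state();print(s)
im=read_camera("wrist")[:,:,::-1]
cv2.imwrite("pics/w4.png",np.clip(im*1.4,0,255).astype(np.uint8)[100:384,80:440])
```

```text
{'time': 6.0833, 'qpos': array([ 4.69031774e-01,  3.94562770e-01,  1.84065888e+00, -1.00270760e-06,
        9.05593704e-01,  1.30397876e+00]), 'dq': array([ 2.70087061e-06,  3.67425081e-04,  1.02536509e-04, -4.13394771e-04,
       -3.47710636e-03,  1.86279751e-03]), 'joint_efforts': array([-1.45070767e-01, -3.74565482e+01, -2.25127494e+01,  3.75297204e-04,
       -7.59438233e-03,  5.54794242e-03]), 'eef_pos': array([0.49717303, 0.36505722, 0.03073686]), 'tcp_rot': array([ 9.33075627e-01,  3.59680028e-01,  3.86702829e-04, -3.88355736e-05]), 'contact_force': array([-0.87867495,  0.21605476,  2.57540935]), 'wrist_torque': array([ 0.01519826,  0.04823125, -0.00788963]), 'finger_force': 50.25969207286835, 'opening': 0.15364252228009728}
```

View pics/w4.png

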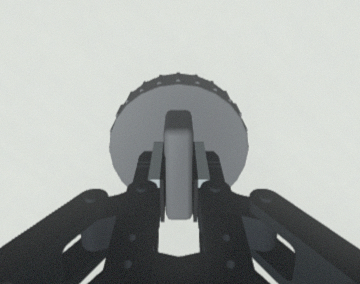

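The cap's bar is held between the pads (opening 13 mm). The bar's top face spans crop rows 128 to 218 at column 178.

Run:
```python
from h import *
np.set_printoptions(precision=4,suppress=True)
s=get_state();T=R.from_quat(s["tcp_rot"]).as_matrix()
P=cast("wrist",[[258,228],[258,318]],.051,s);print((P-s["eef_pos"])@T)
P=cast("wrist",[[189,248],[327,248],[258,182]],.024,s);print((P-s["eef_pos"])@T)
```

```text
[[ 0.0275 -0.0005 -0.0203]
 [-0.0222 -0.0005 -0.0203]]
[[ 0.0025 -0.0394  0.0067]
 [ 0.0025  0.0382  0.0067]
 [ 0.0411 -0.0005  0.0068]]
```

>>> move_arm --moves '[[0,[0,0,-0.01],[0,0,0]],[0,[0,0,-0.025],[0,0,0]],[0,[0,0,-0.03],[0,0,0]],[0,[0,0,-0.035],[0,0,0]],[0,[0,0,-0.035],[0,0,0]],[0,[0,0,-0.035],[0,0,0]],[0,[0,0,-0.03],[0,0,0]],[0,[0,0,-0.02],[0,0,0]],[0,[0,0,0],[0,0,0]],[0,[0,0,0],[0,0,0]]]'

```text
time: 6.97
eef_pos: [0.497, 0.3649, 0.2514]
tcp_rot: [0.933, 0.36, 0.001, -0.0]
contact_force: [-1.0, -0.2, -0.7]
opening: 0.152
finger_force: 49.8
```

>>> move_arm --moves '[[0,[-0.0212,0.0222,0],[0,0,0]],[0,[-0.0212,0.0222,0],[0,0,0]],[0,[-0.0212,0.0222,0],[0,0,0]],[0,[-0.0212,0.0222,0],[0,0,0]],[0,[-0.0212,0.0222,0],[0,0,0]],[0,[-0.0212,0.0222,0],[0,0,0]],[0,[-0.0212,0.0222,0],[0,0,0]],[0,[-0.0212,0.0222,0],[0,0,0]],[0,[-0.0212,0.0222,0],[0,0,0]],[0,[-0.0212,0.0222,0],[0,0,0]]]'

```text
time: 7.8
eef_pos: [0.4867, 0.0567, 0.2469]
tcp_rot: [0.933, 0.36, -0.003, -0.001]
contact_force: [0.3, -0.8, -1.2]
opening: 0.154
finger_force: 49.8
```

>>> move_arm --moves '[[0,[-0.0212,0.0222,0],[0,0,0]],[0,[-0.0212,0.0222,0],[0,0,0]],[0,[-0.0212,0.0222,0],[0,0,0]],[0,[-0.0212,0.0222,0],[0,0,0]],[0,[-0.0212,0.0222,0],[0,0,0]],[0,[-0.0212,0.0222,0],[0,0,0]],[0,[-0.0212,0.0222,0],[0,0,0]],[0,[-0.0212,0.0222,0],[0,0,0]],[0,[0,0,0],[0,0,0.1]],[0,[0,0,0],[0,0,0.1]]]'

```text
time: 8.63
eef_pos: [0.4805, -0.1885, 0.2467]
tcp_rot: [0.965, 0.261, -0.002, -0.002]
contact_force: [0.5, 0.5, -0.7]
opening: 0.152
finger_force: 49.9
```

>>> move_arm --moves '[[0,[0,0,0],[0,0,0.1]],[0,[0,0,0],[0,0,0.1]],[0,[0,0,0],[0,0,0.057]],[0,[0,0,0.015],[0,0,0]],[0,[0,0,0.02],[0,0,0]],[0,[0,0,0.02],[0,0,0]],[0,[0,0,0.016],[0,0,0]],[0,[0,0,0],[0,0,0]],[0,[0,0,0],[0,0,0]],[0,[0,0,0],[0,0,0]]]'

```text
time: 9.47
eef_pos: [0.4819, -0.1873, 0.1789]
tcp_rot: [0.99, 0.139, -0.001, -0.0]
contact_force: [0.8, -0.5, -0.2]
opening: 0.15
finger_force: 49.8
```

```bash
cat > st.py <<'E'
from h import *
np.set_printoptions(precision=4,suppress=True)
s=get_state();T=R.from_quat(s["tcp_rot"]).as_matrix()
c=s["eef_pos"]+T@[.001,0,.0307]
print("t",s["time"],"cap",c-[0,0,.12],"yaw",np.arctan2(T[1,0],T[0,0]),"tilt",T[:2,2],"F",s["contact_force"],"M",s["wrist_torque"],"q6",s["qpos"][5],s["opening"])
print("to target, tool axes",(np.array([.4827,-.187,.12])-c)@T)
E
python3 st.py
```

```text
t 9.4667 cap [ 0.4828 -0.187   0.0282] yaw 0.27874974047264606 tilt [-0.0011  0.0007] F [ 0.7953 -0.495  -0.2309] M [-0.005  -0.0238  0.0313] q6 0.7248821920741756 0.15048474693999542
to target, tool axes [-0.0001 -0.      0.0282]
```

>>> move_arm --moves '[[0,[0,0,0.01],[0,0,0]],[0,[0,0,0.01],[0,0,0]],[0,[0,0,0.004],[0,0,0]],[0,[0,0,0.001],[0,0,0]],[0,[0,0,0.001],[0,0,0]],[0,[0,0,0.001],[0,0,0]],[0,[0,0,0.001],[0,0,0]],[0,[0,0,0.001],[0,0,0]],[0,[0,0,0],[0,0,0]],[0,[0,0,0],[0,0,0]]]'

```text
time: 10.3
eef_pos: [0.4822, -0.1875, 0.1505]
tcp_rot: [0.99, 0.139, 0.0, 0.0]
contact_force: [0.5, -0.3, -1.1]
opening: 0.15
finger_force: 49.8
```

```bash
python3 st.py
```

```text
t 10.3 cap [ 0.4832 -0.1872 -0.0002] yaw 0.2787729034943101 tilt [ 0.0002 -0.0001] F [ 0.461  -0.3309 -1.1042] M [ 0.0504 -0.022   0.0215] q6 0.7248963584295773 0.14981613421988071
to target, tool axes [-0.0004 -0.0004 -0.0002]
```

>>> move_arm --moves '[[0,[0,0,0.0005],[0,0,0]],[0,[0,0,0.0005],[0,0,0]],[0,[0,0,0.0005],[0,0,0]],[0,[0,0,0.0005],[0,0,0]],[0,[0,0,0.0005],[0,0,0]],[0,[0,0,0.0005],[0,0,0]],[0,[0,0,0],[0,0,0]],[0,[0,0,0],[0,0,0]],[0,[0,0,0],[0,0,0]],[0,[0,0,0],[0,0,0]]]'

```text
time: 11.13
eef_pos: [0.4822, -0.1875, 0.1474]
tcp_rot: [0.99, 0.139, 0.0, 0.0]
contact_force: [-0.5, -0.6, -1.0]
opening: 0.151
finger_force: 49.8
```

```bash
python3 st.py
```

```text
t 11.1333 cap [ 0.4832 -0.1872 -0.0033] yaw 0.2787362646438138 tilt [ 0.0001 -0.0001] F [-0.4629 -0.6096 -1.0006] M [ 0.0082 -0.0376 -0.0117] q6 0.7249185703254467 0.15114250455171002
to target, tool axes [-0.0004 -0.0004 -0.0033]
```

>>> move_arm --moves '[[0,[0,0,0.0005],[0,0,0]],[0,[0,0,0.0005],[0,0,0]],[0,[0,0,0.0005],[0,0,0]],[0,[0,0,0.0005],[0,0,0]],[0,[0,0,0.0005],[0,0,0]],[0,[0,0,0.0005],[0,0,0]],[0,[0,0,0.0005],[0,0,0]],[0,[0,0,0.0005],[0,0,0]],[0,[0,0,0],[0,0,0]],[0,[0,0,0],[0,0,0]]]'

```text
time: 11.97
eef_pos: [0.4822, -0.1875, 0.1435]
tcp_rot: [0.99, 0.139, 0.0, 0.0]
contact_force: [-0.2, 0.2, 1.0]
opening: 0.151
finger_force: 50.0
```

```bash
python3 st.py
```

```text
t 11.9667 cap [ 0.4832 -0.1872 -0.0072] yaw 0.2787995456747884 tilt [ 0.0001 -0.0001] F [-0.1824  0.1658  1.0339] M [0.0494 0.1484 0.0028] q6 0.7248985250922666 0.15135165430776787
to target, tool axes [-0.0004 -0.0004 -0.0072]
```

The force matches the sprung seal, so the lugs are in the slots. Now I'll press down below the lip.

>>> move_arm --moves '[[0,[0,0,0.001],[0,0,0]],[0,[0,0,0.001],[0,0,0]],[0,[0,0,0.001],[0,0,0]],[0,[0,0,0.001],[0,0,0]],[0,[0,0,0.001],[0,0,0]],[0,[0,0,0.001],[0,0,0]],[0,[0,0,0.001],[0,0,0]],[0,[0,0,0.001],[0,0,0]],[0,[0,0,0],[0,0,0]],[0,[0,0,0],[0,0,0]]]'

```text
time: 12.8
eef_pos: [0.4823, -0.1876, 0.1359]
tcp_rot: [0.99, 0.139, 0.0, 0.0]
contact_force: [-2.7, 1.4, 6.3]
opening: 0.15
finger_force: 50.8
```

```bash
python3 st.py
```

```text
t 12.8 cap [ 0.4833 -0.1873 -0.0148] yaw 0.27886121045072715 tilt [ 0. -0.] F [-2.7091  1.387   6.3208] M [0.2204 0.4658 0.0105] q6 0.7248446519293911 0.15003466427334736
to target, tool axes [-0.0005 -0.0004 -0.0148]
```

>>> move_arm --moves '[[0,[-0.0004,-0.0004,0.0005],[0,0,0]],[0,[0,0,0],[0,0,0.03]],[0,[0,0,0],[0,0,0.03]],[0,[0,0,0],[0,0,0.03]],[0,[0,0,0],[0,0,0.03]],[0,[0,0,0],[0,0,0.03]],[0,[0,0,0],[0,0,0.03]],[0,[0,0,0],[0,0,0.03]],[0,[0,0,0],[0,0,0]],[0,[0,0,0],[0,0,0]]]'

```text
time: 13.63
eef_pos: [0.4829, -0.188, 0.1362]
tcp_rot: [0.999, 0.034, 0.002, 0.001]
contact_force: [-0.1, -0.1, 6.0]
opening: 0.15
finger_force: 50.8
```

```bash
python3 st.py
```

```text
t 13.6333 cap [ 0.484  -0.188  -0.0145] yaw 0.06861365006660618 tilt [ 0.0032 -0.0021] F [-0.1326 -0.107   5.9699] M [ 0.0617  0.122  -0.0604] q6 0.9349851021824817 0.14988329391580896
to target, tool axes [-0.0012 -0.0011 -0.0145]
```

>>> move_arm --moves '[[0,[-0.0003,-0.0003,0.0005],[0,0,0]],[0,[0,0,0],[0,0,0.04]],[0,[0,0,0],[0,0,0.04]],[0,[0,0,0],[0,0,0.04]],[0,[0,0,0],[0,0,0.04]],[0,[0,0,0],[0,0,0.04]],[0,[0,0,0],[0,0,0.04]],[0,[0,0,0],[0,0,0.04]],[0,[0,0,0],[0,0,0]],[0,[0,0,0],[0,0,0]]]'

```text
time: 14.47
eef_pos: [0.4828, -0.188, 0.1359]
tcp_rot: [0.994, -0.105, 0.002, 0.001]
contact_force: [-0.3, -0.0, 6.7]
opening: 0.153
finger_force: 50.8
```

```bash
python3 st.py
```

```text
t 14.4667 cap [ 0.4839 -0.1883 -0.0148] yaw -0.21138414567654917 tilt [ 0.0038 -0.0028] F [-0.284  -0.0452  6.7431] M [-0.0542  0.1273 -0.0337] q6 1.2151337586594524 0.15312762149176556
to target, tool axes [-0.0014 -0.001  -0.0148]
```

>>> move_arm --moves '[[0,[0,0,0],[0,0,0.04]],[0,[0,0,0],[0,0,0.04]],[0,[0,0,0],[0,0,0.04]],[0,[0,0,0],[0,0,0.04]],[0,[0,0,0],[0,0,0.04]],[0,[0,0,0],[0,0,0.04]],[0,[0,0,0],[0,0,0.04]],[0,[0,0,0],[0,0,0.02]],[0,[0,0,0],[0,0,0]],[0,[0,0,0],[0,0,0]]]'

```text
time: 15.3
eef_pos: [0.4827, -0.1881, 0.1359]
tcp_rot: [0.968, -0.253, 0.002, 0.001]
contact_force: [0.0, -0.9, 6.4]
opening: 0.153
finger_force: 50.8
```

```bash
python3 st.py
```

```text
t 15.3 cap [ 0.4837 -0.1886 -0.0148] yaw -0.5112688953600106 tilt [ 0.0037 -0.0028] F [ 0.0134 -0.9478  6.3692] M [-0.0705  0.0705  0.018 ] q6 1.5150112278418846 0.15272155686556715
to target, tool axes [-0.0016 -0.0009 -0.0148]
```

Now small steps to feel for the stop.

>>> move_arm --moves '[[0,[0,0,0],[0,0,0.015]],[0,[0,0,0],[0,0,0.015]],[0,[0,0,0],[0,0,0.01]],[0,[0,0,0],[0,0,0.01]],[0,[0,0,0],[0,0,0.01]],[0,[0,0,0],[0,0,0]],[0,[0,0,0],[0,0,0]],[0,[0,0,0],[0,0,0]],[0,[0,0,0],[0,0,0]],[0,[0,0,0],[0,0,0]]]'

```text
time: 16.13
eef_pos: [0.4827, -0.1881, 0.1359]
tcp_rot: [0.96, -0.281, 0.002, 0.001]
contact_force: [-1.6, -0.9, 6.4]
opening: 0.151
finger_force: 51.2
```

```bash
python3 st.py
```

```text
t 16.1333 cap [ 0.4836 -0.1888 -0.0148] yaw -0.5697208779090085 tilt [ 0.0034 -0.0033] F [-1.641  -0.8695  6.393 ] M [-0.07    0.1002  0.28  ] q6 1.5738899851681238 0.15079240945803202
to target, tool axes [-0.0017 -0.001  -0.0148]
```

The torque jumped, so this is the stop. I'll ease the turn slightly and let the cap rise.

>>> move_arm --moves '[[0,[0,0,0],[0,0,-0.02]],[0,[0,0,-0.0005],[0,0,-0.01]],[0,[0,0,-0.0005],[0,0,0]],[0,[0,0,-0.0005],[0,0,0]],[0,[0,0,-0.0005],[0,0,0]],[0,[0,0,-0.0005],[0,0,0]],[0,[0,0,-0.0005],[0,0,0]],[0,[0,0,-0.0005],[0,0,0]],[0,[0,0,0],[0,0,0]],[0,[0,0,0],[0,0,0]]]'

```text
time: 16.97
eef_pos: [0.4823, -0.1877, 0.1385]
tcp_rot: [0.964, -0.267, 0.002, 0.001]
contact_force: [2.4, -1.4, 4.5]
opening: 0.152
finger_force: 50.6
```

```bash
python3 st.py
```

```text
t 16.9667 cap [ 0.4833 -0.1883 -0.0121] yaw -0.5413430962226194 tilt [ 0.0028 -0.0019] F [ 2.4188 -1.3507  4.4865] M [-0.3715 -0.3969  0.0199] q6 1.5449374503037596 0.1521564843882703
to target, tool axes [-0.0011 -0.0008 -0.0122]
```

>>> move_arm --moves '[[0,[0,0,-0.0003],[0,0,0]],[0,[0,0,-0.0003],[0,0,0]],[0,[0,0,-0.0003],[0,0,0]],[0,[0,0,-0.0003],[0,0,0]],[0,[0,0,-0.0003],[0,0,0]],[0,[0,0,0],[0,0,0]],[0,[0,0,0],[0,0,0]],[0,[0,0,0],[0,0,0]],[0,[0,0,0],[0,0,0]],[0,[0,0,0],[0,0,0]]]'

```text
time: 17.8
eef_pos: [0.4814, -0.1868, 0.1393]
tcp_rot: [0.964, -0.267, -0.0, -0.0]
contact_force: [3.2, -1.8, 3.3]
opening: 0.152
finger_force: 50.5
```

```bash
python3 st.py
```

```text
t 17.8 cap [ 0.4822 -0.1873 -0.0114] yaw -0.5412081111594924 tilt [-0.      0.0002] F [ 3.2089 -1.7602  3.2975] M [-0.3236 -0.4558  0.0131] q6 1.5449454021009286 0.15190849851831323
to target, tool axes [ 0.0003 -0.0005 -0.0114]
```

>>> move_arm --moves '[[0,[0.0005,0,-0.0002],[0,0,0]],[0,[0.0004,0,-0.0003],[0,0,0]],[0,[0,0,-0.0003],[0,0,0]],[0,[0,0,-0.0003],[0,0,0]],[0,[0,0,-0.0002],[0,0,0]],[0,[0,0,0],[0,0,0]],[0,[0,0,0],[0,0,0]],[0,[0,0,0],[0,0,0]],[0,[0,0,0],[0,0,0]],[0,[0,0,0],[0,0,0]]]'

```text
time: 18.63
eef_pos: [0.4815, -0.187, 0.1402]
tcp_rot: [0.964, -0.267, -0.001, -0.0]
contact_force: [-1.9, 0.6, 4.2]
opening: 0.154
finger_force: 50.4
```

```bash
python3 st.py
```

```text
t 18.6333 cap [ 0.4823 -0.1874 -0.0105] yaw -0.5411730770253036 tilt [-0.0018  0.0012] F [-1.9328  0.6193  4.1852] M [ 0.192   0.3587 -0.0013] q6 1.5450043593899376 0.15354007852516394
to target, tool axes [ 0.0001 -0.0006 -0.0105]
```

>>> move_arm --moves '[[0,[-0.0003,0,-0.0003],[0,0,0]],[0,[0,0,-0.0003],[0,0,0]],[0,[0,0,-0.0002],[0,0,0]],[0,[0,0,0],[0,0,0]],[0,[0,0,0],[0,0,0]],[0,[0,0,0],[0,0,0]],[0,[0,0,0],[0,0,0]],[0,[0,0,0],[0,0,0]],[0,[0,0,0],[0,0,0]],[0,[0,0,0],[0,0,0]]]'

```text
time: 19.47
eef_pos: [0.4814, -0.1869, 0.1408]
tcp_rot: [0.964, -0.267, -0.001, -0.0]
contact_force: [-1.1, 1.2, -1.9]
opening: 0.15
finger_force: 49.7
```

```bash
python3 st.py
```

```text
t 19.4667 cap [ 0.4822 -0.1874 -0.0099] yaw -0.5412859178731744 tilt [-0.0012  0.0008] F [-1.1268  1.2498 -1.9075] M [0.212  0.2055 0.0102] q6 1.54501668636778 0.15032558994359543
to target, tool axes [ 0.0002 -0.0006 -0.0099]
```

The cap is against the notch roof at -9.9 mm and the force has reversed, so it is locked. Releasing now.

>>> move_arm --moves '[[0.3,[0,0,0],[0,0,0]],[0.5,[0,0,0],[0,0,0]],[0.7,[0,0,0],[0,0,0]],[0.7,[0,0,0],[0,0,0]],[0.7,[0,0,0],[0,0,0]],[0.7,[0,0,-0.015],[0,0,0]],[0.7,[0,0,-0.03],[0,0,0]],[0.7,[0,0,-0.03],[0,0,0]],[0.7,[0,0,-0.02],[0,0,0]],[0.7,[0,0,0],[0,0,0]]]'

```text
time: 20.3
eef_pos: [0.4845, -0.1888, 0.2427]
tcp_rot: [0.964, -0.267, 0.005, 0.002]
contact_force: [-0.2, -0.7, 0.9]
opening: 0.702
finger_force: 0.0
```

```bash
python3 st.py
python3 - <<'E'
from h import *
im=read_camera("wrist")[:,:,::-1]
cv2.imwrite("pics/w5.png",np.clip(im*1.4,0,255).astype(np.uint8)); cv2.imwrite("pics/top5.png",read_camera("top")[:,:,::-1])
E
```

```text
t 20.3 cap [ 0.4857 -0.1896  0.092 ] yaw -0.5410839530571082 tilt [ 0.0095 -0.0061] F [-0.2075 -0.7442  0.9044] M [-0.0079 -0.0244  0.0213] q6 1.5449634150920861 0.7016263957613582
to target, tool axes [-0.0049 -0.0007  0.0919]
```

View pics/w5.png

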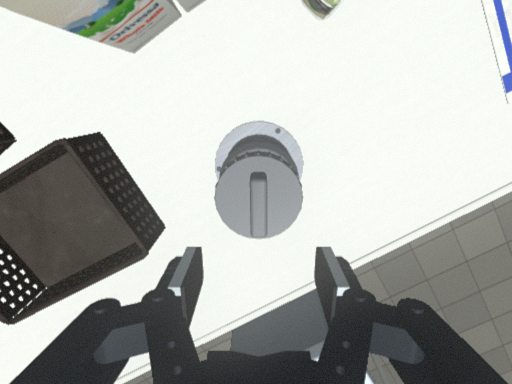

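The wrist view shows the cap level on the neck. Its bar, (260,175) to (258,235), still lies along the tool's x axis as released, and nothing touches it.

```bash
python3 -c "
from plant import *
print(sign_off())"
```

```text
the job is handed in; nothing more can be done
None
```

The cap is on the canister, turned clockwise to the stop and sprung up into the locked position (about 47° past the slots, 9.9 mm below the collar's top). The gripper is clear, the jars and timer were not touched, and the job was handed in at about 20 s; sign-off gave no verdict.

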